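# Refit the polishing spindle in the top turner's shop

### The job

Refit the polishing spindle: first switch it off by throwing the toggle switch fully over, away from you, then thread all the brass spacer rings on the counter onto the upright spindle one at a time from the largest to the smallest, so that the largest is at the bottom and each lies flat on the one below. Drop the worn wooden bushes lying on the counter, at any moment, into the open scrap tin, and leave the finishing stick, the oil can and its lid, the mallet and the screwdriver where they are.

Things in the scene. Friction and masses are not known exactly. Their poses are not given: they have to be found in the camera images.
- spacer_64_c (a point): centre of the brass spacer ring of 64 mm outer diameter, 12 mm thick, with a 17 mm hole, lying flat on the counter at the start, in any of five places; z is its axis, either face may be up. Absent in some starts
- spacer_56_c (a point): centre of the brass spacer ring of 56 mm outer diameter, 12 mm thick, with a 17 mm hole, lying flat on the counter at the start, in any of five places; z is its axis, either face may be up. Absent in some starts
- spacer_48_c (a point): centre of the brass spacer ring of 48 mm outer diameter, 12 mm thick, with a 17 mm hole, lying flat on the counter at the start, in any of five places; z is its axis, either face may be up. Absent in some starts
- spacer_40_c (a point): centre of the brass spacer ring of 40 mm outer diameter, 12 mm thick, with a 17 mm hole, lying flat on the counter at the start, in any of five places; z is its axis, either face may be up. Absent in some starts
- spacer_32_c (a point): centre of the brass spacer ring of 32 mm outer diameter, 12 mm thick, with a 17 mm hole, lying flat on the counter at the start, in any of five places; z is its axis, either face may be up. Absent in some starts
- bush_a_c (a point): centre of a worn bush: a dark wooden spool 30 mm wide at both ends, 24 mm at the waist, 24 mm high, standing on end at the start, in any of four places; z is its axis. All bushes are alike. Absent in some starts
- bush_b_c (a point): centre of a worn bush: a dark wooden spool 30 mm wide at both ends, 24 mm at the waist, 24 mm high, standing on end at the start, in any of four places; z is its axis. All bushes are alike. Absent in some starts
- bush_c_c (a point): centre of a worn bush: a dark wooden spool 30 mm wide at both ends, 24 mm at the waist, 24 mm high, standing on end at the start, in any of four places; z is its axis. All bushes are alike. Absent in some starts
- bush_d_c (a point): centre of a worn bush: a dark wooden spool 30 mm wide at both ends, 24 mm at the waist, 24 mm high, standing on end at the start, in any of four places; z is its axis. All bushes are alike. Absent in some starts
- spindle_seat (a point): seat of the upright steel spindle, on its axis, 20 mm above the counter: the top of a hub 28 mm wide, on a round grey flange 88 mm wide and 12 mm high fixed to the counter. The pin is 12 mm thick and stands 64 mm above the seat, its last 10 mm tapering to 6 mm. z is up along the pin
- spindle_tip (a point): top end of the same spindle pin, 84 mm above the counter
- tin_in (a point): centre of the inner floor, 4 mm above the counter, of the open round grey scrap tin fixed to the counter: 110 mm wide outside, 4 mm wall, 60 mm high. It stands at the left or the right
- switch (a joint): angle of the steel toggle switch: 0 = on, leaning 0.5 rad towards its plate's -x side (roughly towards the robot); 1.0 = off, leaning 0.5 rad to the plate's +x side. It turns about the plate's y axis, has no spring, only light friction (under 1 N at the tip), and stays where it is left
- switch_tip (a point): centre of the 26 mm ball at the end of the toggle lever (10 mm thick); it swings at 80 mm from the pivot
- plate: riveted steel plate of the switch, 110 x 90 mm, 4 mm thick, fixed to the counter at the left or the right; origin under its centre. A block 70 x 50 mm stands on it up to 29 mm above the counter; the lever's pivot is 26 mm above the origin. x is the direction from on to off
- stick: white bone finishing stick, a flat bar 110 x 12 x 8 mm lying on the counter; origin under its middle. Not part of the job
- lid: small brass oil can lid with a knob and no hole, 44 mm wide, 27 mm high; origin under its middle. Not part of the job
- mallet: turned dark wooden mallet standing on its head, 74 mm wide, 205 mm high; origin under its middle. Not part of the job
- oilcan: brass oil can, 72 mm wide, 80 mm high plus a thin bent spout up to 155 mm; origin under its middle. Not part of the job
- driver: wooden-handled screwdriver 180 mm long lying on the counter; origin under its middle. Not part of the job

How it is judged:
By the outcome, as a careful person would: the job done as asked, in the order asked, and still so for the second after the job is handed in, with the robot touching nothing.
Of spacer_64, spacer_56, spacer_48, spacer_40, spacer_32 only 3 to 4 are there at a start; the rules pass over those that are not, and their reading is None.
Of bush_a, bush_b, bush_c, bush_d only 3 to 4 are there at a start; the rules pass over those that are not, and their reading is None.
At some moment in a run one of spacer_64, spacer_56, spacer_48, spacer_40, spacer_32, bush_a, bush_b, bush_c, bush_d may be knocked a few centimetres aside while the robot is not near it.
Once in a run the grip may slacken for a moment while it holds something.
It also fails if it takes over 210 s, if anything falls off the work surface, if the arm or the gripper's body presses on something with over 40 N, if the wrist force passes 120 N, or if a joint passes its speed limit or range.

### The arm

A 6-joint arm with a two-finger parallel gripper is mounted at the origin on the work surface. World frame = base frame: x ahead of the robot, y to its left, z up, the work surface at z = 0. Lengths are in m, angles in rad, forces in N, time in s.
With the tool pointing down it reaches from about 0.275 to 0.875 m from the base axis. Payload 12.5 kg.
Tool frame: the origin (TCP) lies on the centre line of the jaws, within the pads' length; the fingertips stand r.finger_overhang ahead of it and the grasp point (between the pads) lies 3 mm ahead of it (r.finger_overhang is the distance from the TCP to the fingertips, in m); z points along the fingers, y is the direction in which the jaws open and shut (so a half turn about z gives the same grasp; the last joint's range is limited). The gripper opens to 85 mm and grips with 20 to 120 N. Pads are 22 mm wide; open, the fingers measure 114 mm over their backs; the gripper's body (76 mm by 85 mm) begins 54 mm behind the grasp point. The pads swing forward as they close: fully open they stand 13 mm farther back than shut.
Start: joints at [1.035, 0.351, 1.652, -0, 1.139, -0.085], TCP at [0.24, 0.495, 0.253] pointing down, gripper open.
Joint ranges: [-2.75, 2.75], [-0.79, 2.1], [0.01, 2.65], [-1.57, 4.71], [0.07, 3.14], [-2.87, 2.87]. Speed limits (rad/s): [2.22, 2.22, 2.79, 3.14, 3.14, 3.14].

### API

Orientations are given as a unit quaternion [x, y, z, w].
In Python, from cell import r, optics gives the robot as it stands. The module is installed in compiled form; this text tells all that it offers. Calls block until the motion is done:
- r.move_to(position, orientation): joint-space move of the TCP to a pose.
- r.move_linear(position, rot=None, vel=0.15): straight line of the TCP; rot=None keeps the orientation; vel is the mean speed in m/s.
- r.set_joints(angles): joint-space move.
- r.set_gripper(opening, squeeze=None): opening from 0.0 (shut) to 1.0 (fully open); squeeze is the grip in N (None keeps the last); returns when the fingers have stopped.
- r.sleep(seconds).
- r.inverse_kinematics(position, orientation): joint angles nearest the present ones, or None.
- optics.get_image(name): name is "scene" or "top" or "wrist"; returns a dict with "pixels" (420x560x3 uint8, red, green, blue), "depth" (420x560 float32, m along the optical axis (not along the pixel's ray), 0 where there is no reading), "fx", "fy", "cx", "cy" (pixels), "camera_from_world" (4x4, takes a point from world to camera coordinates); the wrist camera has in their place "mount" (4x4, takes a point from camera to tool coordinates, whose origin is the TCP and whose axes are the flange's). Camera axes: x right, y down, z forward; pixel columns grow to the right and rows downward; lengths in m; the calibration is good to about 2 mm. A picture is of the moment at which its call begins: read the wrist's pose just before it.
A pose or a line that the arm cannot do raises r.PlanningError and nothing moves.
- r.hand_in(): hands the job in, once; it reports no verdict.
Readings, each from a call of its own:
- r.current_t(): time.
- r.current_q(): joint angles.
- r.current_qvel(): joint speeds.
- r.current_effort(): joint torques, N m.
- r.current_tool_pos(): TCP position.
- r.current_ee_rot(): TCP orientation.
- r.current_contact_force(): force on the tool from outside, world axes, zero at the start.
- r.current_torque(): the same for the moment, N m.
- r.current_opening(): opening from 0.0 (shut) to 1.0 (fully open).
Only numpy, scipy, OpenCV 4.12 (cv2) and the standard library are available. Lean on these libraries where they do the work, as an engineer would, in place of code of your own. Each camera call takes 0.05 s, during which the arm holds its last target.

## Working session

There is one attempt and no reset: what is moved stays moved. The work goes in short steps, each a Python script; the robot and the scene stay as the last script left them, time stands still between calls to the robot, and variables do not carry over. Pictures are saved under pics/ and viewed, and the job is handed in when it is done.

```bash
ls; mkdir -p pics
python3 - <<'E'
from cell import r, optics
import cv2,numpy as np
print(r.current_t(), r.current_tool_pos(), r.current_ee_rot(), r.finger_overhang, r.current_opening())
for n in ("scene","top"):
    d=optics.get_image(n)
    cv2.imwrite(f"pics/{n}0.png",d["pixels"][:,:,::-1])
    np.savez(f"pics/{n}0.npz",**d)
    print(n,d["fx"],d["fy"],d["cx"],d["cy"],np.round(d["camera_from_world"],3).tolist())
E
```

```text
pics
0.0 [0.23944662 0.49480362 0.2527427 ] [ 2.23505212e-01  9.74702551e-01 -5.65856619e-04 -1.92018630e-04] 0.022 1.0000578758622023
scene 486.91934970474296 486.91934970474296 282.84257940911266 211.8268589363231 [[-0.827, 0.563, 0.004, 0.474], [0.476, 0.704, -0.527, -0.21], [-0.299, -0.434, -0.85, 1.71], [0.0, 0.0, 0.0, 1.0]]
top 493.5744384589826 493.5744384589826 276.1809661865348 216.26706964163708 [[-0.011, -1.0, 0.002, 0.001], [-0.993, 0.011, -0.12, 0.6], [0.12, -0.004, -0.993, 1.203], [0.0, 0.0, 0.0, 1.0]]
```

View pics/top0.png

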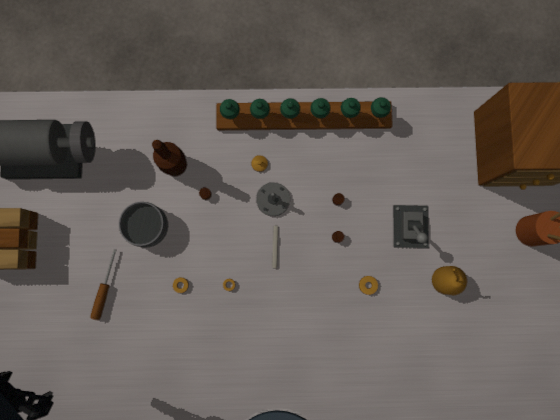

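View pics/scene0.png

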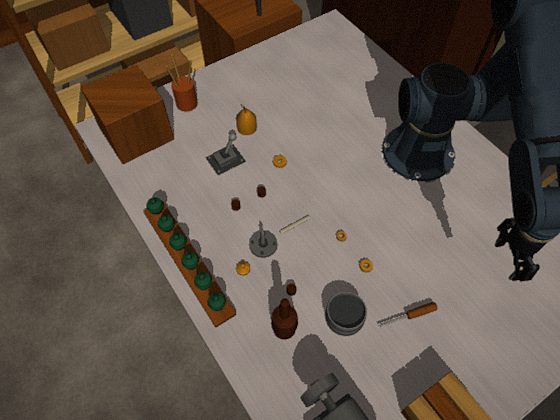

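The top view shows three rings at (369,285), (181,285) and (230,285), and three bushes at (205,193), (338,199) and (338,237). The spindle is at (273,199), the tin at (143,224) and the switch plate at (411,227) with its ball at (421,238). The lid is at (260,163), the stick at (276,247), and the mallet, oil can and screwdriver are clear of these. Next I'll measure positions.

```bash
cat > h.py <<'E'
import numpy as np, cv2
def cloud(d, T=None):
    z=d["depth"]; v,u=np.mgrid[:z.shape[0],:z.shape[1]]
    p=np.stack([(u-d["cx"])/d["fx"]*z,(v-d["cy"])/d["fy"]*z,z],-1)
    if T is None: T=np.linalg.inv(d["camera_from_world"])
    w=p@T[:3,:3].T+T[:3,3]; w[z<=0]=np.nan
    return w
E
python3 - <<'E'
from h import *
for n in ("top","scene"):
    d=np.load(f"pics/{n}0.npz"); w=cloud(d); z=w[...,2]
    print(n,"table z",np.nanmedian(z[(w[...,0]>.3)&(w[...,0]<.7)&(abs(w[...,1])<.4)]))
    roi=(w[...,0]>.2)&(w[...,0]<.85)&(abs(w[...,1])<.6)
    m=(roi&(z>0.006)).astype(np.uint8)
    k,l,s,c=cv2.connectedComponentsWithStats(m)
    for i in range(1,k):
        if s[i,4]<25: continue
        q=w[l==i]; zz=q[:,2]; top=q[zz>np.percentile(zz,90)-.004]
        rr=cv2.minAreaRect(top[:,:2].astype(np.float32)*1000)
        hsv=np.median(cv2.cvtColor(d["pixels"],cv2.COLOR_RGB2HSV)[l==i],0)
        print(np.round(c[i]),s[i,4],"zmax %.3f z90 %.3f"%(zz.max(),np.percentile(zz,90)),"cen",np.round(q[:,:2].mean(0),3),"top",np.round(np.array(rr[0])),np.round(rr[1]),round(rr[2]),hsv)
E
```

```text
top table z 0.0005256417375683053
[510. 141.] 5365 zmax 0.207 z90 0.202 cen [ 0.755 -0.549] top [ 764. -564.] [172.  71.] 0 [ 14. 187.  66.]
[321. 116.] 47 zmax 0.089 z90 0.082 cen [ 0.847 -0.119] top [ 847. -120.] [20.  5.] 86 [ 72. 137.  33.]
[351. 115.] 45 zmax 0.085 z90 0.082 cen [ 0.847 -0.194] top [ 848. -194.] [26.  4.] 88 [ 72. 131.  32.]
[381. 115.] 46 zmax 0.086 z90 0.083 cen [ 0.847 -0.269] top [ 847. -270.] [15.  4.] 87 [ 71. 132.  31.]
[230. 117.] 48 zmax 0.086 z90 0.082 cen [0.847 0.108] top [848. 108.] [28.  4.] 89 [ 72.  139.5  32. ]
[260. 116.] 44 zmax 0.085 z90 0.082 cen [0.847 0.033] top [848.  31.] [22.  4.] 88 [ 72. 128.  32.]
[290. 116.] 50 zmax 0.085 z90 0.084 cen [ 0.847 -0.043] top [848. -44.] [22.  4.] 90 [ 72. 135.  32.]
[ 55. 147.] 3999 zmax 0.162 z90 0.153 cen [0.764 0.523] top [775. 524.] [152.  62.] 89 [30. 15. 43.]
[304. 125.] 1314 zmax 0.029 z90 0.023 cen [ 0.84  -0.081] top [842. -82.] [ 18. 456.] 0 [ 14. 188.  52.]
[169. 158.] 927 zmax 0.206 z90 0.192 cen [0.734 0.249] top [743. 257.] [21. 23.] 53 [ 10. 188.  34.]
[259. 163.] 212 zmax 0.028 z90 0.02
[... 2681 characters left out ...]
265.] 117 zmax 0.020 z90 0.016 cen [0.435 0.239] top [435. 240.] [34. 38.] 81 [ 18. 226. 155.]
[242. 268.] 156 zmax 0.033 z90 0.022 cen [0.747 0.041] top [745.  39.] [35. 16.] 47 [ 18. 225. 141.]
[291. 288.] 96 zmax 0.032 z90 0.027 cen [0.667 0.179] top [667. 178.] [26. 24.] 11 [  9. 213.  47.]
[345. 313.] 1448 zmax 0.066 z90 0.058 cen [0.59  0.331] top [587. 328.] [109. 109.] 66 [33. 23. 49.]
[284. 320.] 805 zmax 0.208 z90 0.187 cen [0.754 0.27 ] top [747. 261.] [22. 22.] 56 [ 10. 209.  45.]
[415. 312.] 359 zmax 0.032 z90 0.027 cen [0.416 0.435] top [404. 437.] [ 20. 105.] 73 [ 13. 207. 103.]
[332. 401.] 1545 zmax 0.161 z90 0.154 cen [0.776 0.502] top [783. 510.] [ 52. 122.] 3 [22. 30. 60.]
```

Run:
```python
from h import *
from cell import r,optics
for n in ("top","scene"):
    d=np.load(f"pics/{n}0.npz"); w=cloud(d); z=w[...,2]
    R=lambda a,b,c,e,z0,z1:w[(w[...,0]>a)&(w[...,0]<b)&(w[...,1]>c)&(w[...,1]<e)&(z>z0)&(z<z1)]
    p=R(.48,.68,-.43,-.27,.003,.010); rr=cv2.minAreaRect(p[:,:2].astype(np.float32)*1000); print(n,"plate",rr,len(p))
    p=R(.48,.68,-.43,-.27,.020,.034); rr=cv2.minAreaRect(p[:,:2].astype(np.float32)*1000); print("block",rr,len(p))
    p=R(.48,.68,-.43,-.27,.085,.2);print("ball",p.min(0),p.max(0))
    for a,b in((.02,.085),(.085,.11),(.11,.17)):
        p=R(.35,.52,-.56,-.36,a,b);print("can",a,len(p),p.min(0).round(3),p.max(0).round(3))
    p=R(.6,.7,-.05,.05,.07,.1);print("tip",p.mean(0).round(4),len(p))
d=optics.get_image("wrist");print(d["mount"].round(3).tolist(),d["fx"],d["cx"],d["cy"],r.current_t())
for pos in ([.5,-.349,.2],[.43,-.235,.1],[.649,.003,.2],[.583,.328,.15],[.663,.176,.1]):
  for psi in (-1.57,-.785,0,.785,1.57):
    q=r.inverse_kinematics(pos,[-np.sin(psi/2),np.cos(psi/2),0,0]); print(pos,psi,None if q is None else np.round(q,2))
```

```text
top plate ((580.0155639648438, -350.04547119140625), (199.99314880371094, 159.88983154296875), 0.023228663951158524) 1068
block ((574.114013671875, -351.7892150878906), (52.047813415527344, 69.09178161621094), 88.67942810058594) 416
ball [ 0.52480719 -0.36091918  0.09612447] [ 0.54870271 -0.33767696  0.11468418]
can 0.02 745 [ 0.4   -0.471  0.02 ] [ 0.471 -0.398  0.085]
can 0.085 9 [ 0.432 -0.436  0.085] [ 0.44  -0.421  0.108]
can 0.11 31 [ 0.44  -0.429  0.11 ] [ 0.462 -0.401  0.153]
tip [0.6475 0.0021 0.0792] 19
scene plate ((580.188720703125, -350.1261901855469), (159.1703338623047, 199.70794677734375), 89.91650390625) 593
block ((578.2369995117188, -349.18017578125), (52.46700668334961, 70.55133056640625), 88.87373352050781) 194
ball [ 0.5302578  -0.35833928  0.08554177] [ 0.55293119 -0.33694083  0.11625106]
can 0.02 357 [ 0.401 -0.463  0.02 ] [ 0.475 -0.395  0.084]
can 0.085 7 [ 0.439 -0.431  0.087] [ 0.447 -0.42   0.104]
can 0.11 6 [ 0.448 -0.42   0.118] [ 0.465 -0.399  0.154]
tip [0.6524 0.0043 0.079 ] 13
[[-0.001, -0.964, -0.266, 0.067], [1.0, -0.001, -0.001, 0.0], [0.001, -0.
[... 849 characters left out ...]
4]
[0.649, 0.003, 0.2] 0.785 [-0.07  0.58  1.43 -0.    1.13 -2.42]
[0.649, 0.003, 0.2] 1.57 None
[0.583, 0.328, 0.15] -1.57 [ 0.44  0.67  1.4  -0.    1.07  0.44]
[0.583, 0.328, 0.15] -0.785 [ 0.44  0.67  1.4  -0.    1.07 -0.34]
[0.583, 0.328, 0.15] 0 [ 0.44  0.67  1.4  -0.    1.07 -1.13]
[0.583, 0.328, 0.15] 0.785 [ 0.44  0.67  1.4  -0.    1.07 -1.91]
[0.583, 0.328, 0.15] 1.57 [ 0.44  0.67  1.4  -0.    1.07 -2.7 ]
[0.663, 0.176, 0.1] -1.57 [ 0.19  0.76  1.37 -0.    1.01  0.19]
[0.663, 0.176, 0.1] -0.785 [ 0.19  0.76  1.37 -0.    1.01 -0.59]
[0.663, 0.176, 0.1] 0 [ 0.19  0.76  1.37 -0.    1.01 -1.38]
[0.663, 0.176, 0.1] 0.785 [ 0.19  0.76  1.37 -0.    1.01 -2.16]
[0.663, 0.176, 0.1] 1.57 None
```

```bash
cat >> h.py <<'E'
from cell import r, optics
def Q(psi): return [-np.sin(psi/2),np.cos(psi/2),0,0]
def F(): return np.array(r.current_contact_force())
def st(msg=""):
    print(msg,"t=%.1f"%r.current_t(),np.round(r.current_tool_pos(),4),"F",np.round(F(),1),"op %.3f"%r.current_opening())
def snap(name,cam="wrist"):
    p=np.array(r.current_tool_pos());q=np.array(r.current_ee_rot())
    d=optics.get_image(cam)
    if cam=="wrist":
        from scipy.spatial.transform import Rotation as Ro
        T=np.eye(4);T[:3,:3]=Ro.from_quat(q).as_matrix();T[:3,3]=p
        d["T"]=T@d["mount"]
    else: d["T"]=np.linalg.inv(d["camera_from_world"])
    cv2.imwrite(f"pics/{name}.png",d["pixels"][:,:,::-1]); np.savez(f"pics/{name}.npz",**d)
    return d
E
python3 - <<'E'
from h import *
r.move_to([.500,-.345,.20],Q(0)); st()
r.set_gripper(0.0)
r.move_linear([.500,-.345,.110]); st("down")
x=.505
r.move_linear([.582,-.347,.112],vel=.06); st("pushed")
x=.582
while x<.606:
    x+=.003; r.move_linear([x,-.347,.112],vel=.04); f=F(); print(round(x,3),f.round(1))
    if abs(f[0])>5: break
st("end")
r.move_linear([x-.02,-.345,.112]); r.move_linear([x-.02,-.345,.2]); st()
snap("sw"); snap("sw_top","top")
E
```

```text
t=3.2 [ 0.5003 -0.3445  0.2   ] F [ 0.3 -0.5 -0.3] op 0.998
down t=4.8 [ 0.5004 -0.3454  0.1108] F [ 0.2 -0.5 -0.4] op 0.003
pushed t=6.3 [ 0.5819 -0.3471  0.1121] F [-0.1  0.2  0.3] op 0.002
0.585 [ 0.1 -0.5 -0.4]
0.588 [-0.2  0.4 -0.4]
0.591 [-6.5 -0.8  1.1]
end t=7.0 [ 0.5902 -0.347   0.1118] F [-6.5 -0.8  1.1] op 0.002
 t=8.0 [ 0.5708 -0.3447  0.199 ] F [-1.1 -0.  -1.3] op 0.001
```

View pics/sw.png

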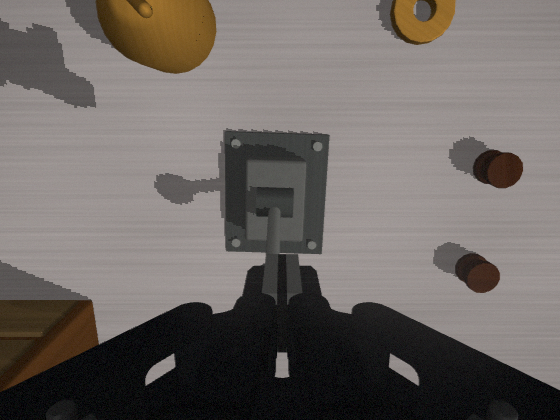

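View pics/sw_top.png

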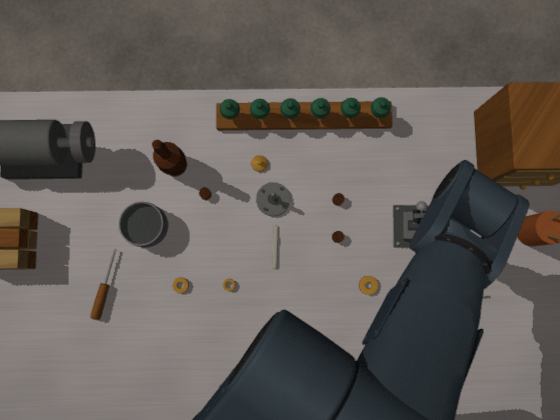

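The wrist view shows the lever leaning away over its plate, with its shadow at (190,185). The top view has the ball at (421,206), and the end stop gave 6.5 N, so the switch is off. Next is the 48 mm ring.

```bash
cat >> h.py <<'E'
def find(d,xy,ztop,rad=.05,brass=True,tol=.0035):
    w=cloud(d,d["T"]); hsv=cv2.cvtColor(d["pixels"],cv2.COLOR_RGB2HSV)
    z=w[...,2]
    m=(np.hypot(w[...,0]-xy[0],w[...,1]-xy[1])<rad)&(abs(z-ztop)<tol)
    if brass is not None: m&=(hsv[...,1]>110)
    m=m.astype(np.uint8)
    k,l,s,c=cv2.connectedComponentsWithStats(m)
    if k<2: return None
    i=1+np.argmax(s[1:,4]); p=w[l==i]
    (cx,cy),rr=cv2.minEnclosingCircle((p[:,:2]*1000).astype(np.float32))
    h=cv2.convexHull((p[:,:2]*1000).astype(np.float32)); M=cv2.moments(h)
    res=np.array([M["m10"]/M["m00"],M["m01"]/M["m00"]])/1000
    print("find",res.round(4),"mec",round(cx,1),round(cy,1),"r",round(rr,1),"eqr",round(np.sqrt(M["m00"]/np.pi),1),"z",p[:,2].mean().round(4),"n",len(p))
    return res
OP=lambda mm: mm/85.
E
python3 - <<'E'
from h import *
r.move_linear([.50,-.345,.22],vel=.25)
r.move_to([.428,-.235,.17],Q(-np.pi/2))
r.set_gripper(OP(62)); st()
d=snap("r48"); find(d,(.428,-.235),.012)
E
```

```text
t=10.7 [ 0.428 -0.235  0.17 ] F [ 0.1 -0.1  0.1] op 0.726
find [ 0.4265 -0.2343] mec 426.7 -234.2 r 23.8 eqr 23.3 z 0.0112 n 2340
```

View pics/r48.png

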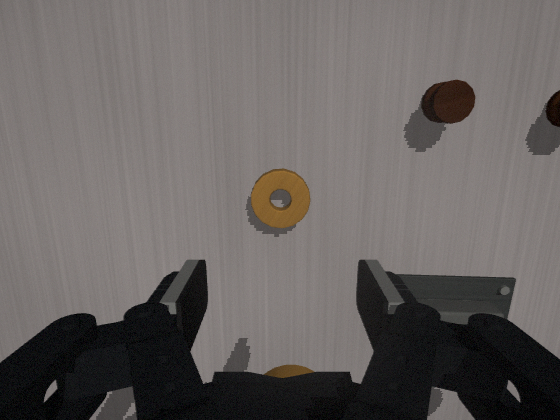

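```bash
cat >> h.py <<'E'
def down(xy,z,vel=.08,lim=8):
    """descend to z, last 12 mm in small guarded steps"""
    p=r.current_tool_pos()
    if p[2]>z+.012: r.move_linear([xy[0],xy[1],z+.012],vel=.2)
    f0=F()[2]; zz=r.current_tool_pos()[2]
    while zz>z+1e-4:
        zz=max(z,zz-.004); r.move_linear([xy[0],xy[1],zz],vel=vel)
        if F()[2]-f0>lim: print("contact at",zz,F().round(1)); return zz
    return z
E
python3 - <<'E'
from h import *
c=(.4266,-.2343)
r.move_linear([*c,.05],vel=.25)
r.move_to([*c,.05],Q(0))
down(c,.021); st("down")
r.set_gripper(OP(40),squeeze=20); st("sq0")
r.set_gripper(OP(62)); r.move_linear([*c,.045],vel=.2)
r.move_to([*c,.045],Q(-np.pi/2)); down(c,.021)
r.set_gripper(OP(40),squeeze=20); st("sq90")
print("tcp",r.current_tool_pos())
r.set_gripper(OP(62)); r.move_linear([*c,.17],vel=.3); st()
d=snap("r48b"); find(d,c,.012)
E
```

```text
down t=13.7 [ 0.4265 -0.2342  0.0208] F [-0.9  0.8  0.7] op 0.730
sq0 t=14.0 [ 0.4266 -0.2343  0.0213] F [-0.7  1.3  5.5] op 0.554
sq90 t=17.3 [ 0.4266 -0.2343  0.0212] F [-0.5  0.5  3.7] op 0.543
tcp [ 0.42664879 -0.23432949  0.02119973]
 t=18.2 [ 0.4264 -0.2342  0.1699] F [-0.   0.1 -0.4] op 0.729
find [ 0.4263 -0.2337] mec 426.3 -233.7 r 23.8 eqr 23.4 z 0.0112 n 2339
```

Run:
```python
from h import *
c=(.4266,-.2343)
down(c,.022); r.set_gripper(OP(40),squeeze=45); st("grasp")
r.move_linear([*c,.20],vel=.25); st("lift")
r.move_to([.649,-.03,.22],Q(-np.pi/2)); st("at")
d=snap("sp1")
w=cloud(d,d["T"]); 
m=(abs(w[...,0]-.65)<.02)&(abs(w[...,1]-.003)<.02)&(w[...,2]>.074)&(w[...,2]<.095)
p=w[m]; print("tip",len(p),p.mean(0).round(4),p[p[:,2]>.081].mean(0).round(4))
m=(abs(w[...,0]-.65)<.02)&(abs(w[...,1]-.003)<.02)&(w[...,2]>.03)&(w[...,2]<.07)
p=w[m]; print("pin",len(p),p.mean(0).round(4),p.min(0).round(4),p.max(0).round(4))
find(d,(.649,.003),.012,rad=.055,brass=None)
find(d,(.649,.003),.020,rad=.03,brass=None,tol=.003)
```

```text
grasp t=20.4 [ 0.4267 -0.2343  0.0225] F [-1.9  1.4  7. ] op 0.533
lift t=21.3 [ 0.4261 -0.2339  0.1988] F [-0.4 -0.7 -1.3] op 0.531
at t=22.4 [ 0.6484 -0.0311  0.2196] F [ 0.5 -1.  -0.8] op 0.533
tip 183 [0.6496 0.0047 0.0797] [0.6496 0.0042 0.0828]
pin 65 [0.6494 0.0088 0.0511] [0.6436 0.0041 0.0301] [0.6552 0.01   0.0694]
find [0.6495 0.004 ] mec 649.5 3.9 r 43.9 eqr 43.5 z 0.0113 n 6495
find [0.6495 0.0041] mec 649.4 4.0 r 14.0 eqr 13.8 z 0.0193 n 522
```

View pics/sp1.png

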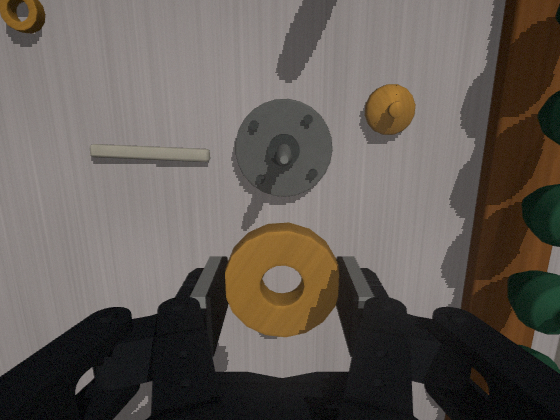

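```bash
cat >> h.py <<'E'
SP=np.array([.6498,.0034])
def thread(zrel,opn,psi=-np.pi/2):
    r.move_linear([*SP,.135],vel=.2); r.sleep(.2); st("above")
    zz=.115
    r.move_linear([*SP,zz],vel=.1)
    while zz>zrel+1e-4:
        zz=max(zrel,zz-.010); r.move_linear([*SP,zz],vel=.08)
        f=F()
        if np.abs(f).max()>8: print("force",round(zz,3),f.round(1))
        if np.abs(f).max()>18: print("STOP"); return False
    st("low"); r.set_gripper(OP(opn)); r.sleep(.2); st("rel")
    return True
E
python3 - <<'E'
from h import *
if thread(.043,62):
    r.move_linear([*SP,.16],vel=.2)
    r.move_to([.649,-.03,.22],Q(-np.pi/2)); st()
    d=snap("sp2"); find(d,SP,.032,rad=.035,tol=.004)
E
```

```text
above t=23.3 [0.6504 0.0028 0.1365] F [0.3 0.6 0.4] op 0.530
low t=25.8 [0.6498 0.0034 0.043 ] F [ 0.1 -0.4 -0.7] op 0.532
rel t=26.3 [0.6498 0.0034 0.0431] F [ 1.1 -0.7 -0.7] op 0.727
 t=27.4 [ 0.6489 -0.0306  0.2196] F [-1.5  0.9 -1.3] op 0.733
find [0.6496 0.0037] mec 649.5 3.7 r 23.8 eqr 23.4 z 0.0312 n 2062
```

View pics/sp2.png

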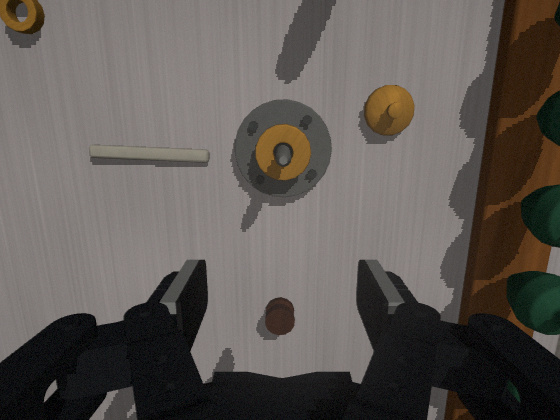

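The 48 mm ring is seated at (284,152), with its top face at 31 mm. Next is the 40 mm ring.

```bash
cat >> h.py <<'E'
BIAS=np.array([-.0003,.0006])
def pick_ring(xy,opn,name,dia):
    r.move_to([*xy,.17],Q(-np.pi/2)); r.set_gripper(OP(opn)); r.sleep(.1)
    d=snap(name); c=find(d,xy,.012,rad=.06)
    if c is None: return None
    c=c-BIAS
    down(c,.022); r.set_gripper(OP(dia-9),squeeze=45); st("grasp")
    r.move_linear([*c,.20],vel=.25); st("lift")
    return c
E
python3 - <<'E'
from h import *
if pick_ring((.432,.238),54,"r40",40) is not None:
    r.move_to([.649,-.03,.22],Q(-np.pi/2)); st(); d=snap("sp3")
E
```

```text
find [0.4322 0.2405] mec 432.4 240.5 r 19.8 eqr 19.3 z 0.0112 n 1513
grasp t=31.3 [0.4325 0.2399 0.0224] F [-1.3 -0.9  6.7] op 0.446
lift t=32.2 [0.4319 0.2396 0.1988] F [ 0.2 -0.3  0.1] op 0.441
 t=33.5 [ 0.6486 -0.0288  0.2197] F [-0.  -0.2 -0.3] op 0.441
```

View pics/r40.png

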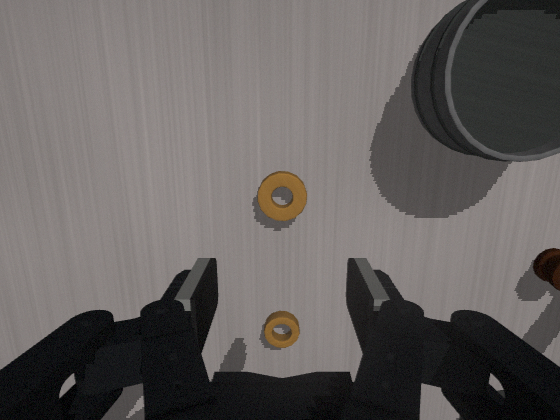

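View pics/sp3.png

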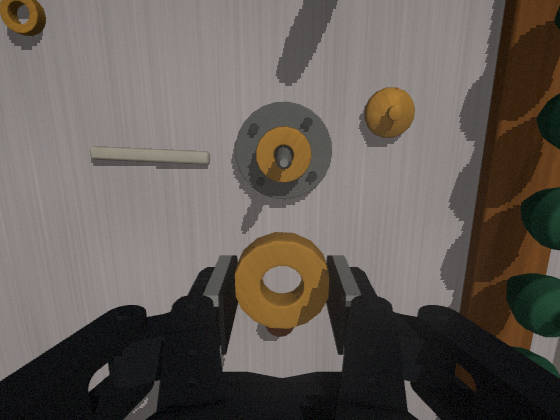

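The 40 mm ring is held level at (282,280), and the 48 mm ring is still in place at (284,153). I'll thread the 40 now, then fetch the 32.

Run:
```python
from h import *
if thread(.055,54):
    r.move_linear([*SP,.16],vel=.2)
    r.move_to([.649,-.03,.22],Q(-np.pi/2)); st()
    d=snap("sp4"); find(d,SP,.044,rad=.035,tol=.004)
    if pick_ring((.432,.116),46,"r32",32) is not None:
        r.move_to([.649,-.03,.22],Q(-np.pi/2)); st(); d=snap("sp5")
```

```text
above t=34.3 [0.6504 0.003  0.1364] F [-1.4 -0.2 -0.2] op 0.439
low t=36.3 [0.6498 0.0034 0.0546] F [-0.5 -0.4 -0.6] op 0.440
rel t=36.9 [0.6498 0.0034 0.055 ] F [ 0.1  0.1 -0.1] op 0.637
 t=37.9 [ 0.6489 -0.0306  0.2195] F [-0.5  0.5 -0.9] op 0.637
find [0.6493 0.0037] mec 649.3 3.7 r 19.8 eqr 19.5 z 0.0431 n 1474
find [0.4317 0.1179] mec 431.6 117.8 r 15.7 eqr 15.4 z 0.0111 n 841
grasp t=41.5 [0.432  0.1173 0.0224] F [-2.2  0.1  7.4] op 0.351
lift t=42.4 [0.4313 0.1172 0.1989] F [-0.3  0.3 -0.2] op 0.355
 t=43.4 [ 0.6482 -0.0292  0.2192] F [-0.3  1.   0.7] op 0.350
```

View pics/sp5.png

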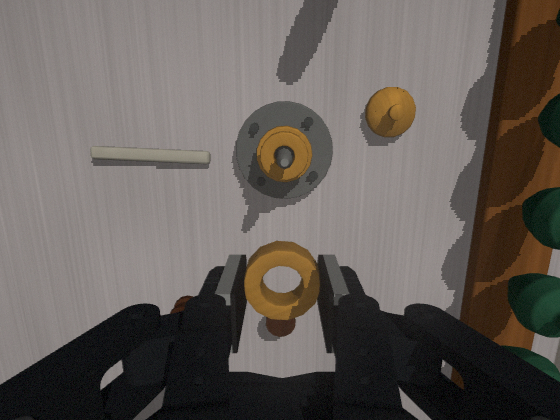

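The 32 mm ring is held level at (282,280), and the 48 and 40 are stacked at (284,155). I'll thread the 32 and take an overview.

Run:
```python
from h import *
if thread(.067,46):
    r.move_linear([*SP,.16],vel=.2)
    r.move_to([.60,-.10,.22],Q(-np.pi/2)); st()
    d=snap("sp6"); find(d,SP,.056,rad=.035,tol=.004)
    d=snap("bush","wrist"); find(d,(.645,-.165),.024);find(d,(.549,-.162),.024)
    snap("top2","top")
```

```text
above t=44.3 [0.6504 0.003  0.1365] F [-0.1 -0.   0.2] op 0.354
low t=46.0 [0.6498 0.0034 0.0666] F [ 0.6 -0.5 -0.6] op 0.354
rel t=46.5 [0.6498 0.0034 0.067 ] F [-0.2 -1.  -0.6] op 0.543
 t=47.7 [ 0.5995 -0.1002  0.2189] F [ 0.3  0.3 -0.3] op 0.539
find [0.6492 0.0035] mec 649.2 3.5 r 16.1 eqr 15.6 z 0.055 n 1051
find [ 0.6456 -0.1636] mec 644.9 -163.9 r 4.9 eqr 2.7 z 0.0233 n 19
find [ 0.5501 -0.1594] mec 549.8 -160.0 r 14.4 eqr 13.1 z 0.0234 n 353
```

View pics/sp6.png

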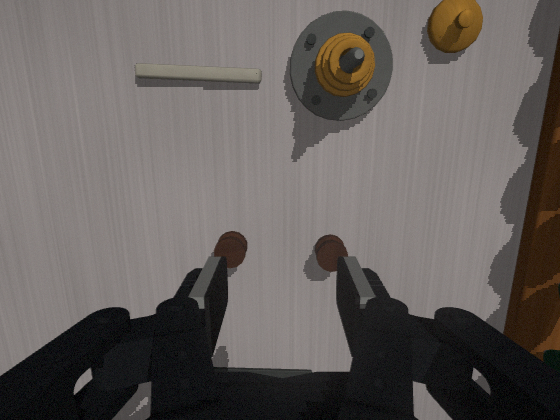

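View pics/top2.png

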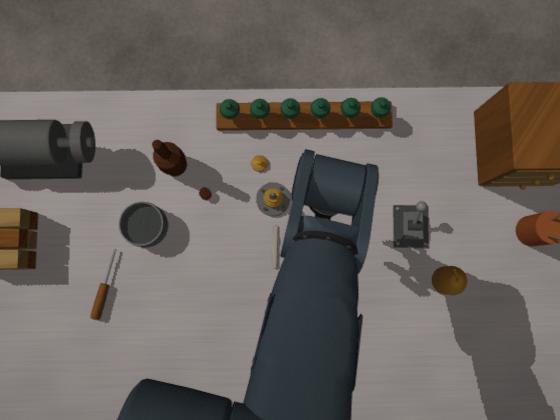

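The stack of three is at (345,65) in the wrist view, with top faces at 31, 43 and 55 mm. The two right-hand bushes are at (231,247) and (330,252), still where they started. Now the bushes.

```bash
cat >> h.py <<'E'
TIN=np.array([.585,.328])
def pick_bush(xy,name,psi=-np.pi/2):
    r.move_to([*xy,.17],Q(psi)); r.set_gripper(OP(48)); r.sleep(.1)
    d=snap(name); c=find(d,xy,.0235,rad=.05,brass=None,tol=.004)
    if c is None: return None
    down(c,.024); r.set_gripper(OP(18),squeeze=45); st("grasp")
    r.move_linear([*c,.22],vel=.25); st("lift")
    return r.current_opening()>.26
def drop(dy,name,psi=-np.pi/2):
    r.move_to([*(TIN+[0,dy]),.20],Q(psi)); st("over tin"); 
    if r.current_opening()<.26: print("LOST")
    r.move_linear([*(TIN+[0,dy]),.078],vel=.2); r.set_gripper(OP(48)); r.sleep(.2)
    r.move_linear([*(TIN+[0,dy]),.20],vel=.25); snap(name)
E
python3 - <<'E'
from h import *
if pick_bush((.646,-.164),"b1"):
    r.move_to([.57,.12,.24],Q(-np.pi/2)); drop(0,"tin1")
E
```

```text
find [ 0.6462 -0.1637] mec 646.2 -163.7 r 15.0 eqr 14.6 z 0.0232 n 1149
grasp t=50.8 [ 0.6463 -0.1637  0.0244] F [-1.3 -0.   4.6] op 0.326
lift t=51.7 [ 0.6455 -0.1635  0.2183] F [-1.  -0.2 -0.6] op 0.326
over tin t=53.7 [0.5855 0.3266 0.2002] F [-0.   1.1 -0.7] op 0.324
```

View pics/tin1.png

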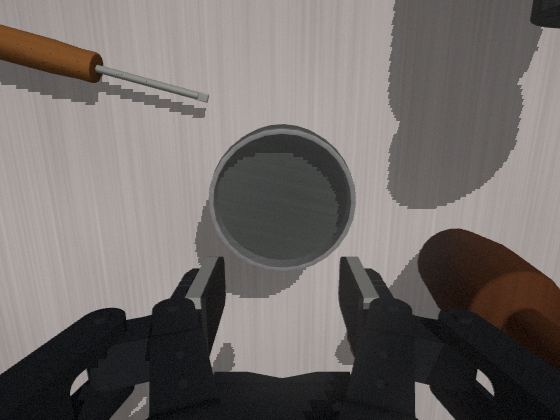

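View pics/b1.png

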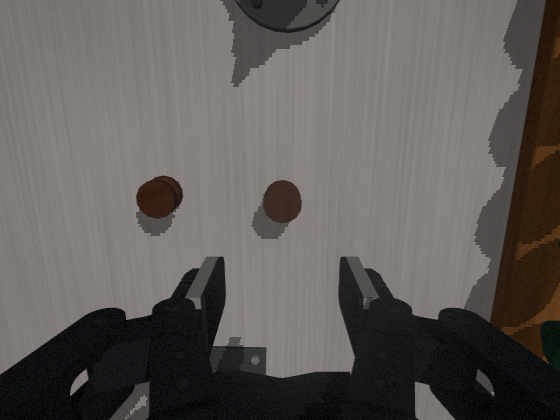

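The tin at (283,195) looks empty, so I need to find where the bush went.

Run:
```python
from h import *
st()
d=np.load("pics/tin1.npz"); w=cloud(d,d["T"])
m=np.hypot(w[...,0]-.585,w[...,1]-.328)<.05
z=w[...,2]; print(np.percentile(z[m],[1,50,90,99]))
im=d["pixels"].astype(float)*3; cv2.imwrite("pics/tin1b.png",np.clip(im,0,255).astype(np.uint8)[100:300,180:400,::-1].repeat(3,0).repeat(3,1))
s=snap("scene3","scene"); cv2.imwrite("pics/scene3z.png",np.clip(s["pixels"][180:400,180:460].astype(float)*1.6,0,255).astype(np.uint8)[:,:,::-1].repeat(2,0).repeat(2,1))
```

```text
t=55.7 [0.5844 0.3277 0.1986] F [-0.5 -0.2  0. ] op 0.562
[0.04314105 0.23439169 0.2626556  0.27142291]
```

View pics/tin1b.png

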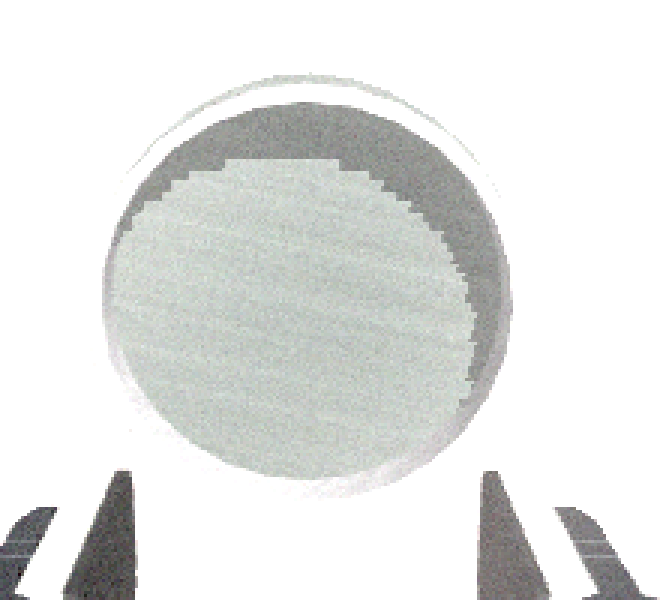

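View pics/scene3z.png

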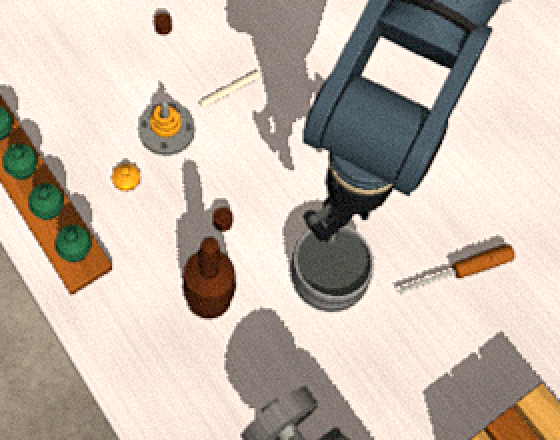

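Run:
```python
from h import *
r.move_to([.42,.12,.25],Q(-np.pi/2)); st()
t=snap("top4","top"); w=cloud(t,t["T"]); z=w[...,2]
m=np.hypot(w[...,0]-.585,w[...,1]-.328)<.046
print(np.percentile(z[m],[1,20,50,80,99]))
cv2.imwrite("pics/top4z.png",np.clip(t["pixels"][80:380,40:440].astype(float)*1.8,0,255).astype(np.uint8)[:,:,::-1].repeat(2,0).repeat(2,1))
```

```text
t=56.8 [0.4208 0.1204 0.25  ] F [-0.4  0.3 -0.1] op 0.563
[0.03913074 0.0429361  0.0450805  0.04713719 0.05061409]
```

View pics/top4z.png

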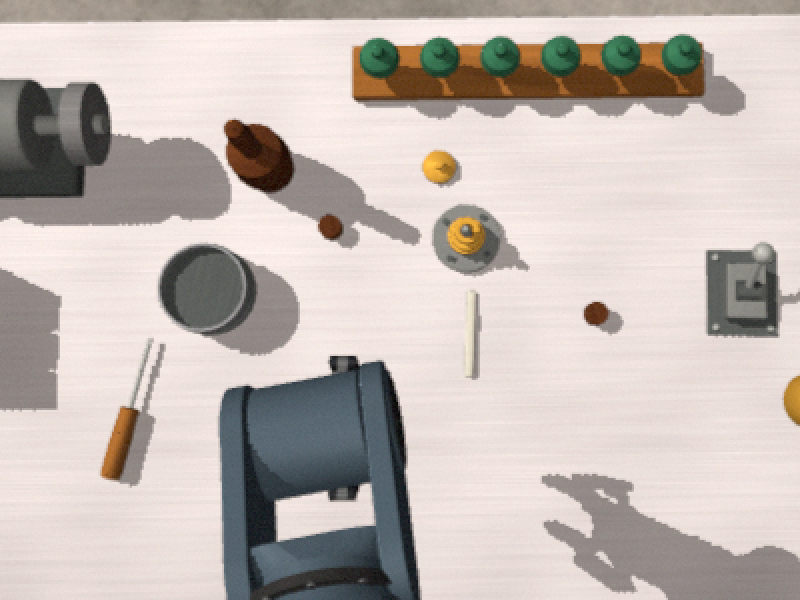

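Run:
```python
from h import *
for n in ("top0","scene0","top4","scene3","tin1","r40"):
    d=dict(np.load(f"pics/{n}.npz")); T=d.get("T"); 
    w=cloud(d,T); z=w[...,2]
    m=(np.hypot(w[...,0]-.585,w[...,1]-.328)<.044)&(z<.1)
    print(n,m.sum(),np.percentile(z[m],[1,20,50,80,99]).round(3) if m.any() else 0, "saturation>110:",(cv2.cvtColor(d["pixels"],cv2.COLOR_RGB2HSV)[...,1]>110)[m].sum())
d=dict(np.load("pics/tin1.npz"));w=cloud(d,d["T"]);print(w[140:270:10,283].round(3))
```

```text
top0 967 [0.039 0.043 0.045 0.047 0.05 ] saturation>110: 0
scene0 745 [0.04  0.044 0.046 0.048 0.052] saturation>110: 0
top4 972 [0.039 0.043 0.045 0.047 0.05 ] saturation>110: 0
scene3 713 [0.039 0.043 0.046 0.048 0.051] saturation>110: 0
tin1 9586 [0.043 0.044 0.044 0.045 0.046] saturation>110: 0
r40 13106 [0.042 0.044 0.044 0.045 0.046] saturation>110: 1
[[0.585 0.375 0.045]
 [0.585 0.368 0.044]
 [0.585 0.36  0.044]
 [0.585 0.352 0.044]
 [0.585 0.345 0.045]
 [0.585 0.337 0.045]
 [0.585 0.329 0.045]
 [0.585 0.321 0.044]
 [0.585 0.312 0.044]
 [0.585 0.304 0.044]
 [0.585 0.296 0.045]
 [0.585 0.287 0.044]
 [0.585 0.278 0.045]]
```

The tin shows a flat surface at z = 45 mm in every picture since the start, not the 4 mm floor I was told of. The bush was held until I was over the tin, and it isn't on the counter in either overview, so it has probably sunk under that surface. I'll carry on, then check for it in the tin by touch.

Run:
```python
from h import *
if pick_bush((.5495,-.1605),"b2"):
    r.move_to([.57,.12,.24],Q(-np.pi/2)); 
    r.move_to([*TIN,.20],Q(-np.pi/2)); st("over"); snap("tin2a")
    r.move_linear([*TIN,.085],vel=.2); st("low"); snap("tin2b")
    r.set_gripper(OP(48)); snap("tin2c"); r.sleep(.3); snap("tin2d")
    r.move_linear([*TIN,.2],vel=.25); snap("tin2e")
ims=[cv2.imread(f"pics/tin2{k}.png")[100:,100:460] for k in "bcde"]
cv2.imwrite("pics/tin2m.png",np.vstack([np.hstack(ims[:2]),np.hstack(ims[2:])])[:600])
```

```text
find [ 0.5494 -0.1601] mec 549.3 -160.2 r 15.0 eqr 14.6 z 0.0232 n 1150
grasp t=60.5 [ 0.5494 -0.1602  0.0243] F [-2.4  1.3  5.1] op 0.326
lift t=61.5 [ 0.5488 -0.1599  0.2185] F [-0.6 -0.2 -1.1] op 0.329
over t=63.4 [0.5855 0.3265 0.2003] F [ 0.1 -0.2  0.2] op 0.325
low t=64.2 [0.5859 0.3279 0.0864] F [0.3 0.5 0.7] op 0.326
```

View pics/tin2m.png

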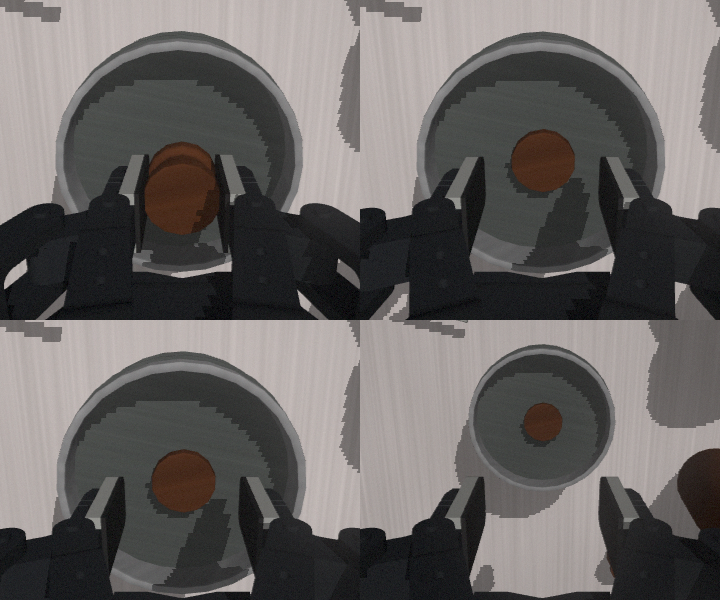

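The second bush stands at (542,420) in the lower-right panel, poking out of the surface. That puts it on top of the first one, so the first bush is inside. I'll measure it, then set it down beside the first so nothing stays stacked up near the rim.

Run:
```python
from h import *
d=dict(np.load("pics/tin2e.npz")); c=find(d,TIN,.053,rad=.03,tol=.006); 
w=cloud(d,d["T"]); m=(w[...,2]>.055)&(w[...,2]<.066)&(abs(np.hypot(w[...,0]-.585,w[...,1]-.328)-.054)<.01)
print("rim",cv2.minEnclosingCircle((w[m][:,:2]*1000).astype(np.float32)))
```

```text
find [0.5854 0.3288] mec 585.3 328.9 r 14.7 eqr 14.4 z 0.0513 n 1098
rim ((584.1831665039062, 329.58544921875), 55.00342559814453)
```

Run:
```python
from h import *
c=(.5855,.3284)
r.move_linear([*c,.10],vel=.2)
r.move_linear([*c,.062],vel=.1); st("at")
r.set_gripper(OP(18),squeeze=45); st("grip")
r.move_linear([*c,.100],vel=.15)
p=(.5845,.3293+.027)
r.move_linear([*p,.094],vel=.15); st("rel"); r.set_gripper(OP(38)); r.sleep(.3)
r.move_linear([*p,.20],vel=.25); r.move_linear([*TIN,.2]); d=snap("tin3"); find(d,TIN,.053,rad=.05,tol=.006,brass=True)
```

```text
at t=66.8 [0.5855 0.3284 0.0619] F [-0.4  1.  -0. ] op 0.566
grip t=67.2 [0.5858 0.3286 0.0629] F [-1.1 -0.3  5.9] op 0.319
rel t=67.9 [0.5838 0.3567 0.0926] F [ 0.2 -0.2 -0.7] op 0.318
```

View pics/tin3.png

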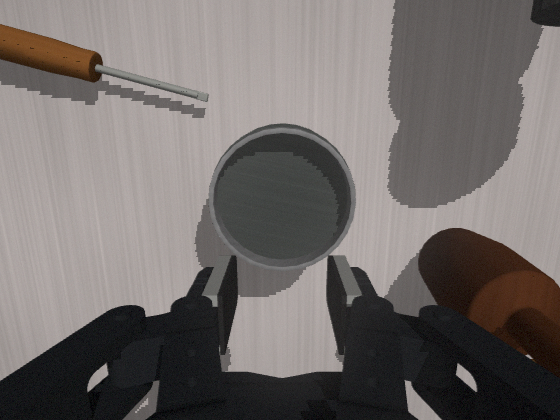

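Both bushes are now below the surface and the tin at (283,195) looks level again. Now the third bush, beside the mallet.

Run:
```python
from h import *
r.move_linear([.60,.22,.24],vel=.25)
if pick_bush((.664,.177),"b3",psi=0):
    r.move_to([.59,.25,.24],Q(-np.pi/2))
    p=(.5845,.3293-.028)
    r.move_to([*p,.20],Q(-np.pi/2)); st("over")
    r.move_linear([*p,.094],vel=.2); st("rel"); snap("tin4b"); r.set_gripper(OP(38)); r.sleep(.3)
    r.move_linear([*p,.20],vel=.25); r.move_linear([*TIN,.2]); snap("tin4")
    ims=[cv2.imread(f"pics/{k}.png") for k in ("b3","tin4b","tin4")]
    cv2.imwrite("pics/m4.png",cv2.resize(np.hstack(ims),(800,200)))
```

```text
find [0.6645 0.1781] mec 664.5 178.2 r 14.9 eqr 14.6 z 0.0232 n 1149
grasp t=74.1 [0.6647 0.1782 0.0243] F [-0.9  0.5  2.2] op 0.329
lift t=75.0 [0.6638 0.178  0.2182] F [ 0.2 -0.1 -1.1] op 0.326
over t=76.9 [0.584  0.3019 0.1988] F [ 0.4 -0.6 -0.6] op 0.325
rel t=77.6 [0.5855 0.3012 0.0956] F [-0.   1.  -0.3] op 0.325
```

View pics/m4.png

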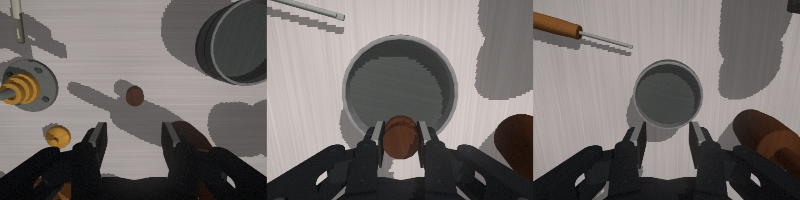

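The third bush went into the tin and is out of sight too. I'll park the arm at the back and check the whole counter, including spots it was hiding earlier.

Run:
```python
from h import *
r.move_linear([.50,.28,.25],vel=.25)
r.move_to([.30,.05,.30],Q(-np.pi/2)); st()
for n in("top","scene"):
    d=snap("f_"+n,n); w=cloud(d,d["T"]); z=w[...,2]
    roi=(w[...,0]>.2)&(w[...,0]<.8)&(abs(w[...,1])<.6)
    k,l,s,c=cv2.connectedComponentsWithStats((roi&(z>.006)).astype(np.uint8))
    for i in range(1,k):
        if s[i,4]<25: continue
        q=w[l==i]; print(n,c[i].round(),s[i,4],"zmax %.3f"%q[:,2].max(),q[:,:2].mean(0).round(3))
    R=lambda a,b,c,e,z0,z1:w[(w[...,0]>a)&(w[...,0]<b)&(w[...,1]>c)&(w[...,1]<e)&(z>z0)&(z<z1)]
    p=R(.48,.68,-.43,-.27,.085,.2);print("ball",p.min(0).round(3),p.max(0).round(3))
    cv2.imwrite(f"pics/f_{n}b.png",np.clip(d["pixels"].astype(float)*1.6,0,255).astype(np.uint8)[:,:,::-1])
```

```text
t=80.9 [0.3009 0.0502 0.3001] F [ 0.6  0.9 -0.6] op 0.449
top [511. 152.] 3977 zmax 0.208 [ 0.731 -0.55 ]
top [ 55. 151.] 3308 zmax 0.162 [0.754 0.524]
top [169. 158.] 923 zmax 0.207 [0.734 0.249]
top [259. 163.] 213 zmax 0.031 [0.742 0.036]
top [273. 199.] 891 zmax 0.087 [0.647 0.002]
top [414. 223.] 824 zmax 0.113 [ 0.578 -0.35 ]
top [143. 224.] 1772 zmax 0.067 [0.582 0.325]
top [275. 246.] 145 zmax 0.013 [ 0.528 -0.002]
top [102. 295.] 478 zmax 0.030 [0.409 0.431]
top [450. 280.] 832 zmax 0.157 [ 0.436 -0.424]
top [240. 382.] 6783 zmax 0.606 [0.309 0.048]
ball [ 0.6   -0.363  0.089] [ 0.625 -0.34   0.113]
scene [400.  76.] 6330 zmax 0.646 [0.288 0.06 ]
scene [149. 118.] 2042 zmax 0.211 [ 0.741 -0.541]
scene [246. 121.] 423 zmax 0.157 [ 0.447 -0.419]
scene [222. 156.] 492 zmax 0.112 [ 0.587 -0.346]
scene [295. 223.] 91 zmax 0.014 [0.526 0.   ]
scene [262. 244.] 571 zmax 0.084 [0.656 0.01 ]
scene [242. 268.] 154 zmax 0.030 [0.748 0.039]
scene [345. 313.] 1458 zmax 0.069 [0.589 0.331]
scene [284. 320.] 800 zmax 0.208 [0.755 0.27 ]
scene [415. 312.] 353 zmax 0.033 [0.416 0.435]
scene [336. 400.] 1221 zmax 0.161 [0.767 0.508]
ball [ 0.603 -0.362  0.086] [ 0.628 -0.34   0.112]
```

View pics/f_topb.png

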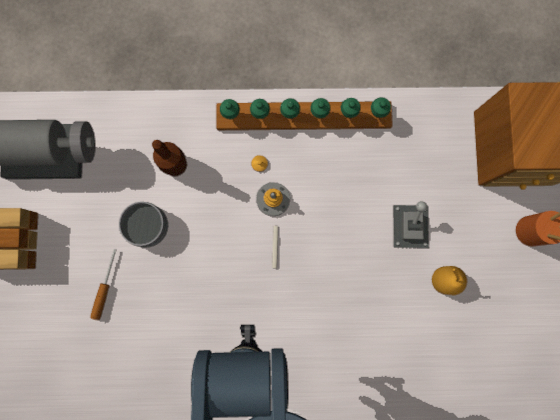

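View pics/f_sceneb.png

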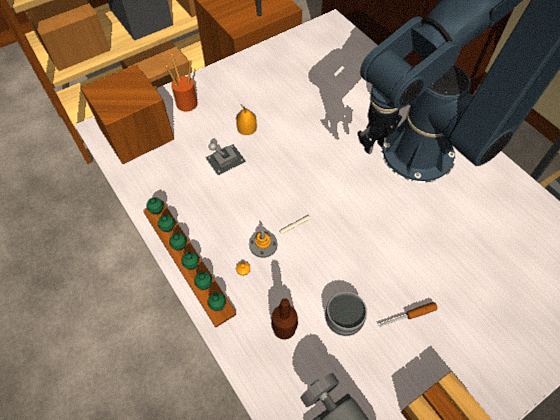

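Both overviews are clear. The stack is at (273,199) in the top view, the ball is over at (421,207), the counter has no rings or bushes left, and the other tools are where they were. The ball travelled about 75 mm against 77 mm expected for a full throw, so I'm handing in.

Run:
```python
from h import *
r.hand_in(); print(r.current_t())
```

```text
the job is handed in; nothing more can be done
the job is handed in; nothing more can be done
```

I finished the job and handed it in at about 81 s. The switch is off, the rings are on the spindle and the bushes are in the tin.

- **Switch:** I pushed it over first until it met its stop at 6.5 N. The ball moved about 75 mm, against 77 mm for a full throw, and later pictures show it stayed over.
- **Rings:** Three were present. I threaded them in the order 48, 40, 32 mm, and each lies flat on the one below. The top faces measured 31, 43 and 55 mm, and all sit within 1 mm of the spindle axis.
- **Bushes:** Three were present and all went into the tin, but I could not see them there at the end. An opaque grey surface about 45 mm up hides them. The second bush landed standing on the first, with its top at 51 mm, which showed the first was inside. I lifted the second and set it down beside the first. I watched the third go in only as far as the release just above the rim. I did not probe the tin by touch as I had planned.
- **Counter:** The last overviews show no rings or bushes left, and the finishing stick, oil can, lid, mallet and screwdriver in place. The top view put the middle of the stick 3 mm from its first reading. I took this as measurement noise, because the arm never went near the stick.

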